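# Fit the selector knob to its D-shaft and hold the push contact in

### The job

Take the loose black selector knob out of the blue kit tray, turn it so that its white pointer faces the same way as the flat of the bare D-shaft on the grey control station (the side with the yellow mark), and push it fully home onto the shaft's collar. Then keep pushing, so that knob and shaft go down against their spring to the stop, and finish with the gripper still holding the knob pressed in there for the contact check. Do not press the red emergency stop, and leave all the other parts and tools where they are.

Things in the scene. Friction and masses are not known exactly. Their poses are not given: they have to be found in the camera images.
- knob: loose black selector knob, upright in the tray, about 60 g: round flange 60 mm across, 4.5 mm thick; on it a straight bar grip 54 mm long (along its x), 22 mm wide (along y), flat-sided from 4.5 mm up to its top at 36 mm; grip the bar across the 22 mm. Origin: centre of the underside, on the bore's axis; z up, x along the bar to the end with the white pointer line
- knob_bore (a point): centre of the bore's mouth in the knob's underside (same point and axes as the knob's origin). The bore is D-shaped, 17 mm deep, radius 7.6 mm, its flat on the pointer (+x) side, 3.7 mm from the axis
- knob_pointer (a point): the tip of the white pointer line on top of the knob, 26 mm from the knob's axis along +x and 36 mm above its underside
- shaft_seat (a point): centre of the top of the dark round collar (34 mm across) on the station's switch shaft, 11 mm above the station's face when the shaft is out; moves and turns with the shaft. z up along the shaft, x towards the shaft's flat and the yellow mark on the collar. The knob is fully home when its underside rests on the collar with its x along this x
- shaft_tip (a point): centre of the top of the bare steel D-shaft, 15 mm above the collar's top, same axes as shaft_seat. Shaft radius 7 mm, flat 3 mm from the axis on the +x side, top 3 mm chamfered by 1.7 mm. It starts at any angle within 0.8 rad of the station's x, and turns stiffly (about 0.08 N m)
- plunger (a joint): how far the switch shaft is pushed down, in m: 0 = out, 0.005 = in at its stop. The spring needs about 5 N to start moving and 11 N at the stop
- estop (a joint): how far the red mushroom emergency stop on the station is pressed, in m: 0 = out, 0.006 = fully in (needs about 20 N)
- station: grey control station 110 x 230 mm, face up in an aluminium nest 170 x 280 mm with two red-handled toggle clamps (up to 100 mm high); fixed. Origin: centre of the nest's underside, on the table; face 97 mm up. Seen from the centre the bare shaft is 70 mm along +y, the red emergency stop (34 mm high) 70 mm along -y, a green pilot lamp (24 mm high) at the centre
- tray: shallow blue kit tray, 220 x 300 mm, rim 14 mm high, floor 3 mm thick, fixed; origin: centre of the underside. The knob stands in its +y half, other parts in its -y half
- block_green: grey contact block with a green button, 42 x 20 x 32 mm, loose in the tray, to be left alone; origin at centre of underside
- block_red: grey contact block with a red button, 42 x 20 x 32 mm, loose in the tray, to be left alone; origin at centre of underside
- locknut: steel lock ring, 38 mm across, 7 mm high, loose in the tray, to be left alone; origin at centre of underside
- dome_lens: amber lamp lens, 32 mm across, 22 mm high, loose in the tray, to be left alone; origin at centre of underside
- screwdriver: red-handled screwdriver, 210 mm long, lying on the table beyond the station and tray, to be left alone; origin near its middle on the underside
- caliper: steel slide caliper with a black reading head, 125 mm long, lying on the table beyond the station and tray, to be left alone; origin at centre of underside
There are look-alikes about, which are no part of the job. Several things look just like the knob: the one meant starts farthest from the robot's base.

How it is judged:
By the outcome, as a careful person would: the job done as asked, in the order asked, and still so for the second after the job is handed in, while the arm keeps its last pose, push and grip.
It also fails if it takes over 38 s, if anything falls off the work surface, if the arm or the gripper's body presses on something with over 40 N, if the wrist force passes 120 N, or if a joint passes its speed limit or range.

### The arm

A 7-joint arm with a two-finger parallel gripper is mounted at the origin on the work surface. World frame = base frame: x ahead of the robot, y to its left, z up, the work surface at z = 0. Lengths are in mm, angles in degrees, forces in N, time in s.
With the tool pointing down it reaches from about 400 to 925 mm from the base axis. Payload 5.6 kg.
Tool frame: the origin (TCP) lies on the centre line of the jaws, within the pads' length; the fingertips stand 25 mm ahead of it and the grasp point (between the pads) lies 6 mm ahead of it; z points along the fingers, y is the line along which they close (so a half turn about z gives the same grasp; the last joint's range is limited). The gripper opens to 85 mm and grips with 20 to 120 N. Pads are 22 mm wide; open, the fingers measure 114 mm over their backs; the gripper's body (76 mm by 85 mm) begins 54 mm behind the grasp point. The pads swing forward as they close: fully open they stand 13 mm farther back than shut.
Start: joints at [70.531, 26.786, -0.665, 91.828, 0.344, 61.387, -3.226], TCP at [190.059, -621.6, 226.49] pointing down, gripper open.
Joint ranges: [-144.91, 144.91], [-17.63, 115.5], [-89.93, 88.59], [15.96, 139.68], [-74.01, 254.01], [8.47, 105.57], [-167.45, 167.45]. Speed limits (degrees/s): [147.25, 147.25, 180, 180, 180, 180, 180].

### API

Orientations are given as a 3x3 rotation matrix whose columns are the frame's x, y, z axes.
In Python, from cell import env gives the robot as it stands. Calls block until the motion is done:
- env.movep(position, orientation): joint-space move of the TCP to a pose.
- env.servo_line(position, attitude=None, v=150): straight line of the TCP; attitude=None keeps the orientation; v is the mean speed in mm/s.
- env.move_joints(angles): joint-space move.
- env.release() and env.gripper_close(): open the fingers fully, or close them until they stop; the grip force is fixed at half the most.
- env.dwell(seconds).
- env.ik(position, orientation): joint angles nearest the present ones, or None.
- env.sense(): the state.
- env.camera(name): name is "scene" or "top" or "wrist"; returns a dict with "image" (420x560x3 uint8, red, green, blue), "fx", "fy", "cx", "cy" (pixels), "eye" and "attitude" of the camera in the world; the wrist camera has in their place "T_tool_cam" (4x4, takes a point from camera to tool coordinates, whose origin is the TCP and whose axes are the flange's). Camera axes: x right, y down, z forward; pixel columns grow to the right and rows downward; lengths in mm; the calibration is good to about 2 mm. A picture is of the moment at which its call begins: read the wrist's pose just before it. There is no depth.
A pose or a line that the arm cannot do raises env.PlanningError and nothing moves.
- env.close_job(): hands the job in; it is judged then, once.
The state is a dict: "time_s": time; "joints": joint angles; "joint_vel": joint speeds; "effort": joint torques, N m; "position": TCP position; "eef_rot": TCP orientation; "wrist_force": force on the tool from outside, world axes, zero at the start; "moment": the same for the moment, N m; "grip_width": finger opening in mm; "finger_force": force on a finger pad.
Only numpy, scipy, OpenCV 4.12 (cv2) and the standard library are available. Lean on these libraries where they do the work, as an engineer would, in place of code of your own. Each camera call takes 0.05 s, during which the arm holds its last target. There are 200 camera calls.

## Working session

There is one attempt and no reset: what is moved stays moved. The work goes in short steps, each a Python script; the robot and the scene stay as the last script left them, time stands still between calls to the robot, and variables do not carry over. Pictures are saved under pics/ and viewed, at most 10 in all, crops included, and the job is handed in when it is done.

```bash
mkdir -p pics; ls; python3 - <<'E'
from cell import env
import cv2,numpy as np
for n in ("scene","top"):
    c=env.camera(n); cv2.imwrite(f"pics/{n}0.png",cv2.cvtColor(c["image"],cv2.COLOR_RGB2BGR))
    print(n,c["fx"],c["cx"],c["cy"],np.round(c["eye"],1),np.round(c["attitude"],3).tolist())
s=env.sense();print(s["time_s"],s["eef_rot"],s["wrist_force"],s["grip_width"])
print(np.round(env.camera("wrist")["T_tool_cam"],3).tolist())
E
```

```text
pics
scene 476.5882162474299 286.77305221922177 212.00048461593406 [1210.3  244.4  801.6] [[-0.282, 0.691, -0.665], [0.959, 0.19, -0.208], [-0.018, -0.697, -0.717]]
top 484.3088468958341 282.37050035778776 212.64996470026156 [ 283.8   34.7 1270.7] [[-0.001, -0.981, 0.194], [-1.0, -0.002, -0.014], [0.014, -0.194, -0.981]]
0.1 [[ 9.56293382e-01  2.92408376e-01 -5.56001480e-04]
 [ 2.92408893e-01 -9.56292143e-01  1.54132498e-03]
 [-8.10035116e-05 -1.63653866e-03 -9.99998658e-01]] [-1.01289359  0.06810013 -0.0788154 ] 85.67898749928708
[[-0.0, -0.947, -0.321, 81.03], [1.0, -0.0, -0.0, 1.97], [0.0, -0.321, 0.947, -147.234], [0.0, 0.0, 0.0, 1.0]]
```

View pics/top0.png

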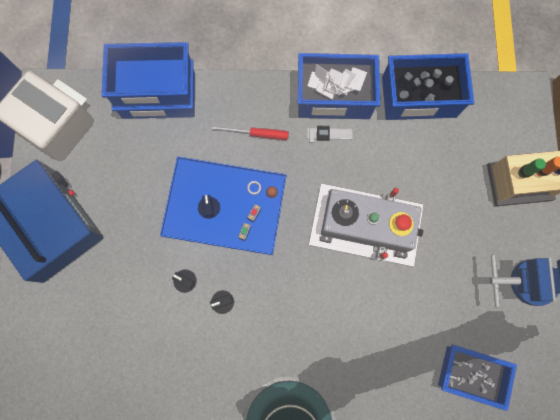

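View pics/scene0.png

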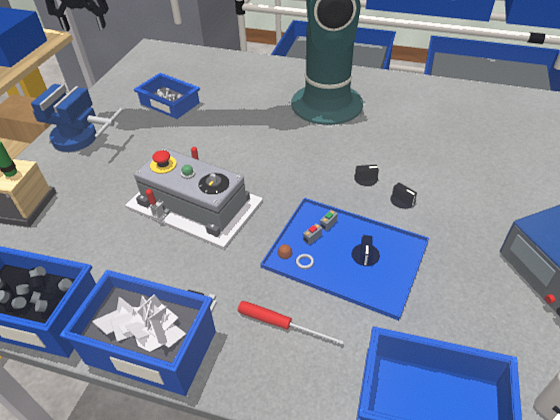

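The top view shows three knobs that could be taken for the target: (208,207) in the blue tray, and (184,281) and (222,301) loose on the table. The base is at about (290,415), so the tray knob is the farthest and the only one in the tray. The bare shaft is at (346,210) and the e-stop at (403,224). Next are close crops of the tray knob and the shaft.

```bash
cat > h.py <<'E'
from cell import env
import cv2,numpy as np
def save(c,name): cv2.imwrite(f"pics/{name}.png",cv2.cvtColor(c["image"],cv2.COLOR_RGB2BGR))
def pose(c,s=None):
    if "eye" in c: return np.array(c["eye"]),np.array(c["attitude"])
    T=np.array(c["T_tool_cam"]);R=np.array(s["eef_rot"])
    return np.array(s["position"])+R@T[:3,3],R@T[:3,:3]
def px2z(c,uv,z,s=None):
    e,A=pose(c,s);d=A@np.array([(uv[0]-c["cx"])/c["fx"],(uv[1]-c["cy"])/c["fy"],1])
    return e+d*(z-e[2])/d[2]
def proj(c,p,s=None):
    e,A=pose(c,s);q=A.T@(np.array(p)-e);return np.array([c["cx"]+c["fx"]*q[0]/q[2],c["cy"]+c["fy"]*q[1]/q[2]])
def down(yaw):  # tool z down, tool x at yaw deg in world
    a=np.radians(yaw);x=np.array([np.cos(a),np.sin(a),0]);z=np.array([0,0,-1.]);return np.column_stack([x,np.cross(z,x),z])
E
python3 - <<'E'
from h import *
im=cv2.imread("pics/top0.png")
a=im[180:235,180:235];b=im[183:238,318:373]
cv2.imwrite("pics/crop0.png",np.hstack([cv2.resize(t,(396,396),interpolation=cv2.INTER_CUBIC) for t in (a,b)]))
c=env.camera("top")
for n,uv,z in (("knobtop",(206,202),39),("flange",(208,208),7.5),("shafttip",(346,203),123),("collar",(346,211),108),("estop",(403,222),131),("k2",(184,281),4),("k3",(222,301),4)):
    p=px2z(c,uv,z);print(n,p.round(1),np.hypot(*p[:2]).round())
for co in ((165,238),(178,159),(286,174),(273,252)): print("tray",px2z(c,co,14).round(1))
for co in ((321,186),(423,206),(414,264),(310,246)): print("nest",px2z(c,co,10).round(1))
E
```

```text
knobtop [555.6 215.7  39. ] 596.0
flange [546.2 214.6   7.5] 587.0
shafttip [ 535.4 -136.2  123. ] 552.0
collar [ 518.6 -137.9  108. ] 537.0
estop [ 487.3 -270.7  131. ] 557.0
k2 [354.  271.4   4. ] 446.0
k3 [303.  172.1   4. ] 348.0
tray [464.7 323.3  14. ]
tray [679.7 298.3  14. ]
tray [638.7   7.1  14. ]
tray [428.3  41.4  14. ]
nest [606.7 -86.9  10. ]
nest [ 552.4 -358.9   10. ]
nest [ 397.6 -326.5   10. ]
nest [444.6 -55.4  10. ]
```

View pics/crop0.png

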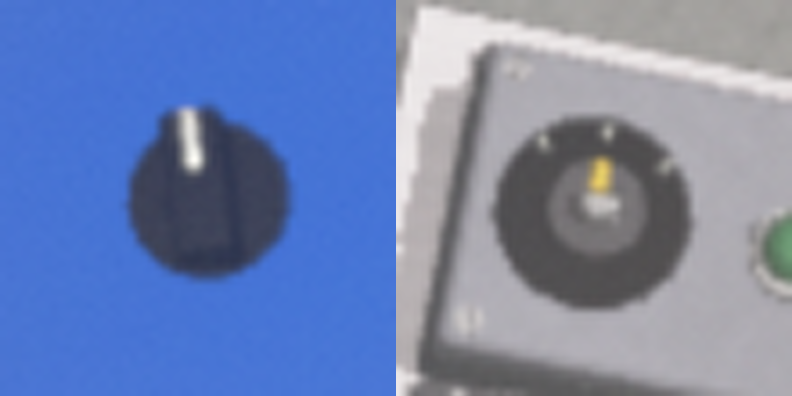

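The crop shows the tray knob with flange centre at about (208.9,207.8) and its pointer towards image up, tip about (205.8,195), so yaw is about +8°. The yellow mark also points roughly up, about (401.6 → 402,160) in the crop, so the shaft's yaw is near 0°. Knob, tray, nest and reach all agree with the given sizes. Next I look from close by at the shaft, then the knob.

```bash
python3 - <<'E'
from h import *
import pickle
for n,p,yaw in (("ws",[520,-137,235],0),("wk",[549,214,140],8)):
    print(np.round(env.ik(p,down(yaw)),1))
    env.movep(p,down(yaw))
    s=env.sense();c=env.camera("wrist");save(c,n);pickle.dump((c,s),open(n+".pkl","wb"))
    print(n,s["time_s"],np.round(s["position"],1),np.round(s["joints"],1),np.round(s["wrist_force"],2),c["fx"])
    print(proj(c,p[:2]+[108 if n=="ws" else 7.5],s))
E
```

```text
[ 26.9  16.9 -18.8 106.1   6.4  58.  -84.5]
ws 2.3083 [ 519.8 -138.1  234.9] [ 27.   16.9 -18.7 106.1   6.4  58.  -84.5] [ 0.21 -0.54  0.26] 305.4755122678779
[279.5088709  195.71687757]
[  -4.3   29.8  -26.5  103.3   16.6   50.8 -120.4]
wk 3.725 [549.9 212.1 140.2] [  -4.2   29.8  -26.4  103.3   16.7   50.8 -120.4] [-0.36 -1.15  0.93] 305.4755122678779
[278.74404777 194.56459744]
```

View pics/ws.png

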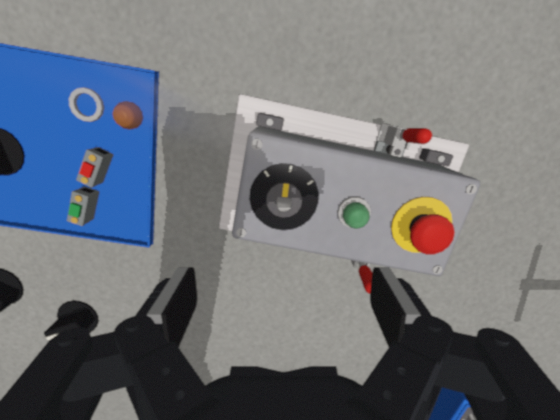

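View pics/wk.png

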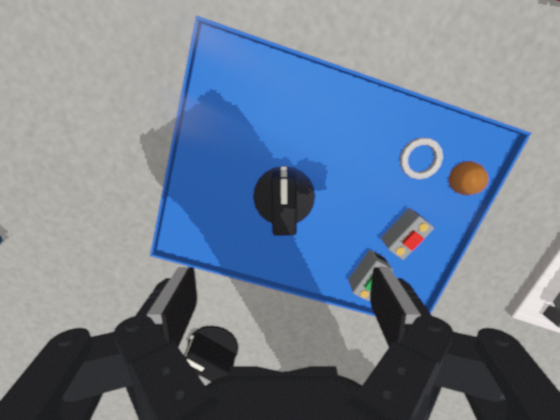

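The wrist pictures show the shaft and collar at about (284,200), yellow mark at (285,189) and e-stop at (432,234). In the second one the knob's flange is at about (284,195) with the pointer at (283,168)–(284,203). I enlarge both.

```bash
python3 - <<'E'
from h import *
a=cv2.imread("pics/ws.png")[156:236,244:324];b=cv2.imread("pics/wk.png")[156:236,244:324]
cv2.imwrite("pics/crop1.png",np.hstack([cv2.resize(t,(400,400),interpolation=cv2.INTER_CUBIC) for t in (a,b)]))
E
```

```text
(no output)
```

View pics/crop1.png

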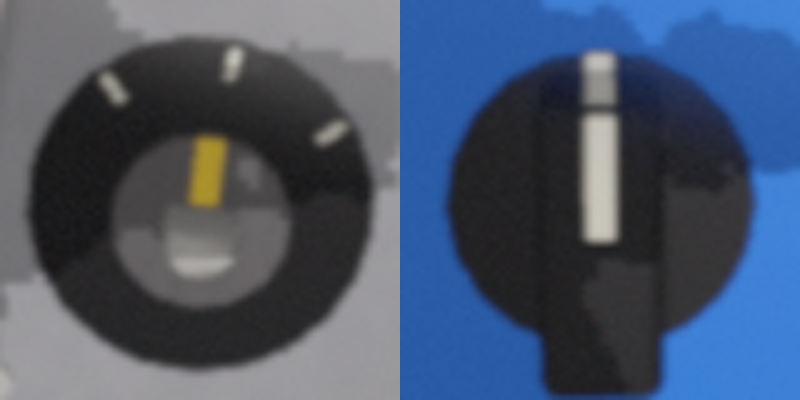

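Measured in the crop (5x, origin 244,156): collar centre at about (201,220) px and the yellow mark from (205,205) to (211,137). The knob's flange centre is at about (200,203) px, with the pointer line vertical at x=200, y from 110 to 242. I convert these to positions, then grasp.

```bash
python3 - <<'E'
from h import *
import pickle
f=lambda x,y:(244+(x+.5)/5-.5,156+(y+.5)/5-.5)
c,s=pickle.load(open("ws.pkl","rb"))
col=px2z(c,f(201,220),108,s)
h=cv2.cvtColor(c["image"],cv2.COLOR_RGB2HSV);m=(h[...,0]>18)&(h[...,0]<35)&(h[...,1]>130)
v,u=np.nonzero(m);k=(abs(u-285)<15)&(abs(v-190)<15)
P=np.array([px2z(c,(a,b),108,s)[:2] for a,b in zip(u[k],v[k])])
d=np.linalg.svd(P-P.mean(0))[2][0];g=P.mean(0)-col[:2]
print("collar",col,"mark",P.mean(0),len(P),"pca",np.degrees(np.arctan(d[1]/d[0])),"radial",np.degrees(np.arctan2(g[1],g[0])),np.hypot(*g))
print("collar dia",np.linalg.norm(px2z(c,f(111,220),108,s)-px2z(c,f(291,220),108,s)))
c,s=pickle.load(open("wk.pkl","rb"))
K=px2z(c,f(200,203),7.5,s);t=px2z(c,f(200,110),39,s);t2=px2z(c,f(200,242),39,s)
yaw=np.degrees(np.arctan2(*(t-t2)[1::-1]))
print("knob",K,"tip",t,"line",np.linalg.norm(t-t2),"tip-centre",t-K,"yaw",yaw,"dia",np.linalg.norm(px2z(c,f(48,203),7.5,s)-px2z(c,f(352,203),7.5,s)))
cen=(K[:2]+t[:2]-26*np.array([np.cos(np.radians(yaw)),np.sin(np.radians(yaw))]))/2
print(cen)
np.save("knob.npy",[*cen,yaw]);np.save("col.npy",col)
E
```

```text
collar [ 516.18770142 -141.00960286  108.        ] mark [ 525.84765738 -142.15990086] 81 pca -7.172323190354178 radial -6.790748054856244 9.72820305250384
collar dia 33.827561028532635
knob [548.01781317 209.18717082   7.5       ] tip [573.29609024 212.73872757  39.        ] line 23.088235154341696 tip-centre [25.27827706  3.55155674 31.5       ] yaw 7.852007458286781 dia 58.119624985654234
[547.77883654 209.18695654]
```

```bash
python3 - <<'E'
from h import *
import pickle
x,y,yaw=np.load("knob.npy");R=down(yaw)
def st(n):
    s=env.sense();print(n,round(s["time_s"],2),np.round(s["position"],1),np.round(s["wrist_force"],1),round(s["grip_width"],1),np.round(s["finger_force"],1));return s
env.movep([x,y,80],R);st("above")
env.servo_line([x,y,36.5],R,v=80);st("down")
env.gripper_close();st("closed")
env.servo_line([x,y,66.5],R,v=80);env.servo_line([x,y,200],R,v=200);env.dwell(.15)
s=st("lift");c=env.camera("wrist");save(c,"held");pickle.dump((c,s),open("held.pkl","wb"))
im=cv2.imread("pics/held.png")[200:420,170:390]
cv2.imwrite("pics/held_c.png",cv2.resize(im,(594,594),interpolation=cv2.INTER_CUBIC))
print(proj(c,s["position"]+np.array(s["eef_rot"])@[26,0,2.5],s),proj(c,s["position"]+np.array(s["eef_rot"])@[0,0,2.5],s))
E
```

```text
above 4.12 [547.5 207.9  79.6] [-0.3  0.8  1. ] 85.2 0.0
down 4.82 [547.7 209.4  36.3] [ 0.1 -0.2  0.2] 85.3 0.0
closed 5.58 [547.8 209.2  36.5] [-0.4  0.3 -1.3] 0.0 0.0
lift 7.08 [546.9 208.8 198.3] [-0.2  0.3 -0.1] 0.1 0.0
[279.05769517 215.64879023] [279.28129546 260.0251633 ]
```

View pics/held_c.png

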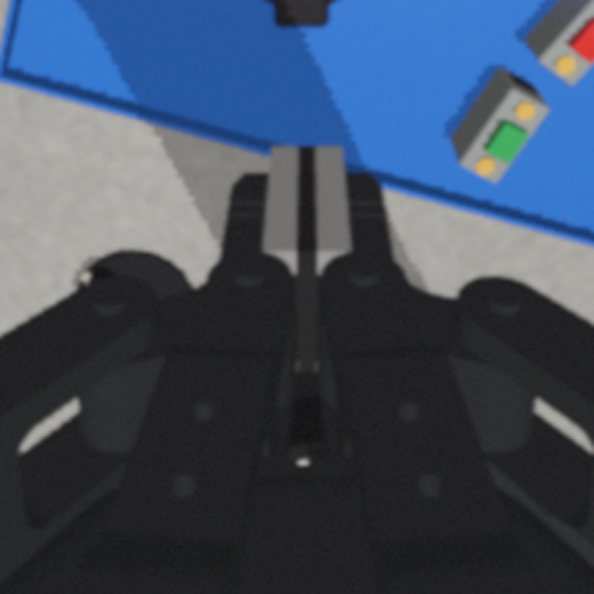

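The gripper closed on nothing. The knob is still in the tray, at about (282,200), and in this picture the closed fingertips (pad front edge at about (284,254)) look roughly 30 mm farther back along the tool axis than the description gives. I check that independently with the scene camera.

```bash
python3 - <<'E'
from h import *
import pickle
s=env.sense();c=env.camera("scene");pickle.dump((c,s),open("sc1.pkl","wb"))
R=np.array(s["eef_rot"]);print(np.round(s["position"],1),R.round(3).tolist())
for d in (25,0,-10): print(d,proj(c,s["position"]+R@[0,0,d]).round(1))
u,v=proj(c,s["position"]+R@[0,0,10]).astype(int)
print("origin",u-45,v-45)
a=cv2.cvtColor(c["image"],cv2.COLOR_RGB2BGR)[v-45:v+45,u-45:u+45]
b=cv2.imread("pics/held.png")[140:230,235:325]
cv2.imwrite("pics/chk.png",np.hstack([cv2.resize(t,(396,396),interpolation=cv2.INTER_CUBIC) for t in (a,b)]))
E
```

```text
[547.  208.9 198.5] [[0.991, 0.137, -0.003], [0.137, -0.991, -0.001], [-0.003, 0.0, -1.0]]
25 [373.6 197.3]
0 [375.2 187.6]
-10 [375.8 183.6]
origin 329 146
```

View pics/chk.png

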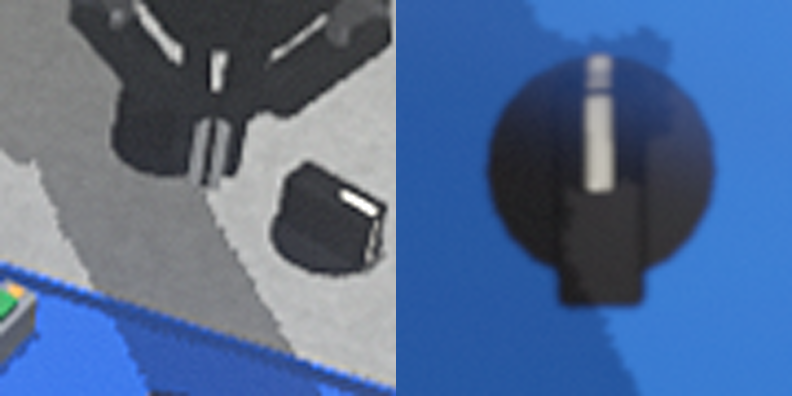

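The scene picture shows the closed fingertips at about (376.3,188.5), against 197.3 in v predicted for tips 25 mm ahead. Together with the wrist view this gives tips about 7 mm behind the reported TCP (pad front edge at x≈+10). That is why the jaws closed above the bar. The knob is undisturbed. The jaw gap at u=283.7, predicted 279.2, also shows a wrist-camera bias of about 2.2 mm in y, which agrees with the top camera. I correct both and grasp again, watching the force.

```bash
python3 - <<'E'
from h import *
import pickle
x,y,yaw=np.load("knob.npy");y+=2.2;R=down(yaw)
def st(n):
    s=env.sense();print(n,round(s["time_s"],2),np.round(s["position"],1),np.round(s["wrist_force"],1),round(s["grip_width"],1),np.round(s["finger_force"],1));return s
env.release();env.movep([x,y,70],R);st("above")
for z in (36,22,15,8):
    env.servo_line([x,y,z],R,v=80);s=st(z)
    if abs(s["wrist_force"][2])>6: raise SystemExit("contact")
env.gripper_close();s=st("closed")
if s["grip_width"]<15: raise SystemExit("missed")
env.servo_line([x,y,38],R,v=80);env.dwell(.1);st("lift")
env.servo_line([x,y,190],R,v=250);env.dwell(.15)
s=st("high");c=env.camera("wrist");save(c,"held2");pickle.dump((c,s),open("held2.pkl","wb"))
sc=env.camera("scene");pickle.dump((sc,s),open("sc2.pkl","wb"))
u,v=proj(sc,s["position"]).astype(int);print("sc origin",u-40,v-40)
a=cv2.imread("pics/held2.png")[195:275,244:324];b=cv2.cvtColor(sc["image"],cv2.COLOR_RGB2BGR)[v-40:v+40,u-40:u+40]
cv2.imwrite("pics/held2_c.png",np.hstack([cv2.resize(t,(400,400),interpolation=cv2.INTER_CUBIC) for t in (a,b)]))
E
```

```text
above 8.54 [548.4 212.   70.7] [-0.3  0.4  0.9] 85.3 0.0
36 9.12 [547.6 211.5  35.7] [-0.2  0.7  0.3] 85.6 0.0
22 9.44 [547.3 211.2  21.3] [-0.4  0.9  0.9] 85.6 0.0
15 9.69 [547.4 211.2  14.5] [ 0.1  0.8 -0.2] 85.5 0.0
8 9.94 [547.4 211.2   7.5] [0.5 0.4 1. ] 85.6 0.0
closed 10.54 [548.1 211.6   8.3] [-0.8  0.4  2.2] 21.0 59.6
lift 11.17 [547.5 211.1  37.8] [-0.   0.3 -0.9] 21.0 59.2
high 12.07 [546.6 210.8 187.8] [-1.  0. -1.] 20.7 59.1
sc origin 335 151
```

View pics/held2_c.png

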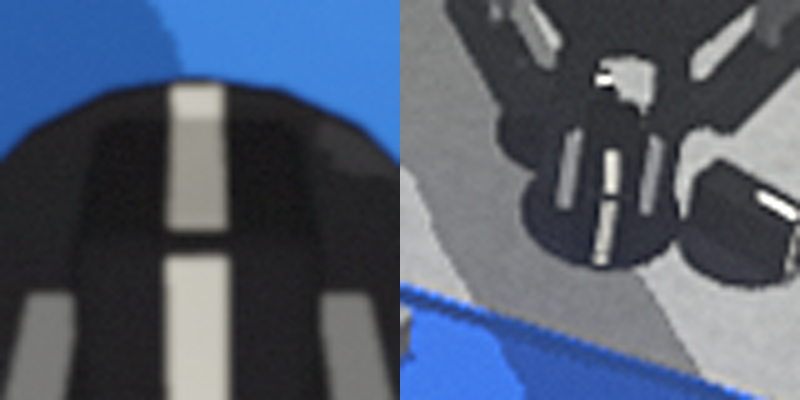

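The grasp is good: width 21 mm, finger force 59 N. In the wrist view the pointer is at u≈283.3, vertical and midway between the pads, with its tip at v≈245.6, so the knob axis is on the tool axis. In the scene crop the pointer's top-front edge is at pixel (376.8,190) and the flange centre at u≈374.8. I now use the held knob to cross-calibrate the scene camera and fix the shaft's xy.

```bash
python3 - <<'E'
from h import *
import pickle
sc,s=pickle.load(open("sc2.pkl","rb"));R=np.array(s["eef_rot"]);p=np.array(s["position"])
tip=p+R@[27,0,-31]
print("scene tip pred",proj(sc,tip),"obs 376.8,190; back-proj err",(px2z(sc,(376.8,190),tip[2])-tip).round(1))
w,sw=pickle.load(open("held2.pkl","rb"));tp=np.array(sw["position"])+np.array(sw["eef_rot"])@[26,0,-31]
print("wrist tip pred",proj(w,tp,sw),"obs 283.3,245.6", w["cx"],w["cy"])
sc1,_=pickle.load(open("sc1.pkl","rb"));top=env.camera("top")
for n,c,g in (("scene",sc1,(213,183)),("top",top,(346,207))):
    h=cv2.cvtColor(c["image"],cv2.COLOR_RGB2HSV);m=(h[...,0]>16)&(h[...,0]<36)&(h[...,1]>100)
    v,u=np.nonzero(m);k=np.hypot(u-g[0],v-g[1])<14
    q=(u[k].mean(),v[k].mean());print(n,k.sum(),q,"mark",px2z(c,q,108).round(1),"collar est",(px2z(c,q,108)-[9.65,-1.2,0]).round(1))
E
```

```text
scene tip pred [377.29413814 189.61886411] obs 376.8,190; back-proj err [ 1.2 -0.7 -0. ]
wrist tip pred [278.00361369 243.42205277] obs 283.3,245.6 283.169303039161 207.3572508468438
scene 12 (np.float64(210.5), np.float64(182.83333333333334)) mark [ 526.1 -141.6  108. ] collar est [ 516.4 -140.4  108. ]
top 11 (np.float64(346.09090909090907), np.float64(206.63636363636363)) mark [ 529.5 -138.4  108. ] collar est [ 519.9 -137.2  108. ]
```

The estimates agree: the wrist camera's bias is a 2.2 mm translation in y and about 0.9 mm in x, which puts the TCP for the shaft at about (517.1, -138.8). Scene (corrected) and top bracket this. I go above it and lower in guarded steps: contact is expected at TCP z≈128, home at ≈113 and the stop at ≈108.

```bash
python3 - <<'E'
from h import *
X,Y=517.1,-138.8;R=down(-7.)
def st(n):
    s=env.sense();print(n,round(s["time_s"],2),np.round(s["position"],1),np.round(s["wrist_force"],1),np.round(s["moment"],2),round(s["grip_width"],1));return s
env.movep([X,Y,165],R);env.servo_line([X,Y,134],R,v=100);env.dwell(.2);st("pre")
z=134
while z>114:
    z-=2;env.servo_line([X,Y,z],R,v=30);s=st(z)
    if abs(s["wrist_force"][2])>6 or np.hypot(*s["wrist_force"][:2])>8: break
E
```

```text
pre 14.21 [ 517.6 -138.8  134.7] [ 0.1  0.1 -1.3] [ 0.02  0.04 -0.  ] 20.8
132 14.46 [ 517.1 -138.9  132.1] [-0.6 -0.5 -1.1] [-0.05 -0.03 -0.01] 21.0
130 14.71 [ 517.  -138.8  129.8] [ 0.1 -0.2 -1.4] [ 0.05 -0.02 -0.01] 20.9
128 14.96 [ 517.  -138.8  127.8] [-0.3  1.2  0. ] [-0.03 -0.01  0.01] 21.1
126 15.21 [ 517.  -138.8  125.8] [-0.3 -0.1  0.1] [-0.02 -0.04 -0.01] 20.8
124 15.46 [ 517.  -138.8  123.8] [-0.5  0.1 -0.3] [0.03 0.05 0.03] 21.0
122 15.71 [ 516.9 -138.8  121.8] [-0.8  0.6 -1.5] [ 0.06  0.14 -0.  ] 20.6
120 15.96 [ 516.9 -138.8  119.8] [-0.2  0.  -0.2] [-0.01  0.21 -0.03] 20.9
118 16.21 [ 516.9 -138.8  117.8] [-1.1 -0.5 -1.2] [-0.    0.27  0.01] 21.1
116 16.46 [ 516.9 -138.8  115.7] [-1.8  0.3 -2.1] [ 0.    0.28 -0.02] 21.0
114 16.71 [ 516.9 -138.8  113.8] [-1.5  0.9 -1.8] [ 0.01  0.4  -0.08] 20.9
```

The knob is sliding onto the shaft with almost no force. I keep pushing while watching for the spring (5–11 N) and the hard stop.

```bash
python3 - <<'E'
from h import *
X,Y=516.8,-138.8;R=down(-7.)
z=114
while z>100:
    z-=1;env.servo_line([X,Y,z],R,v=20);env.dwell(.06)
    s=env.sense();print(z,round(s["time_s"],2),np.round(s["position"],1),np.round(s["wrist_force"],1),np.round(s["moment"],2),round(s["grip_width"],1))
    if s["wrist_force"][2]>22 or np.hypot(*s["wrist_force"][:2])>15: break
E
```

```text
113 17.02 [ 517.  -138.8  113.3] [-1.2  0.5  2.8] [0.08 0.57 0.02] 20.7
112 17.32 [ 516.9 -138.8  112.3] [-2.5  0.5  5. ] [0.14 0.7  0.01] 20.7
111 17.63 [ 516.9 -138.8  111.4] [-4.   1.4  6.1] [ 0.12  0.81 -0.02] 20.7
110 17.94 [ 516.9 -138.8  110.6] [-2.7 -0.1  7.5] [0.09 0.89 0.01] 21.1
109 18.25 [ 517.  -138.8  109.7] [-3.9  0.7  8.2] [ 0.16  1.   -0.01] 21.1
108 18.56 [ 517.  -138.8  108.8] [-4.2  0.9 10. ] [ 0.23  1.04 -0.02] 21.3
107 18.87 [ 517.  -138.8  108.2] [-5.   0.7 12.7] [ 0.28  1.22 -0.02] 20.9
106 19.18 [ 517.  -138.8  108.1] [-7.5  1.5 19.1] [ 0.36  1.87 -0.01] 20.8
105 19.48 [ 517.1 -138.8  108. ] [-10.2   1.6  27.7] [0.47 2.48 0.04] 20.7
```

Textbook signature: spring onset at TCP z≈113, 5 to about 12 N over 5 mm, hard stop at z≈108.1. I ease the side load slightly, settle, and take a last look.

```bash
python3 - <<'E'
from h import *
R=down(-7.)
env.servo_line([516.4,-138.8,105.4],R,v=20);env.dwell(1.0)
s=env.sense();print(round(s["time_s"],2),np.round(s["position"],1),np.round(s["wrist_force"],1),np.round(s["moment"],2),round(s["grip_width"],1),s["finger_force"],np.degrees(np.arctan2(s["eef_rot"][1][0],s["eef_rot"][0][0])), np.round(s["eef_rot"],4)[2])
c=env.camera("wrist");save(c,"fin");d=env.camera("scene")
a=cv2.imread("pics/fin.png")[150:290,214:354];b=cv2.cvtColor(d["image"],cv2.COLOR_RGB2BGR)[110:250,130:270]
cv2.imwrite("pics/fin_c.png",np.hstack([cv2.resize(t,(400,400),interpolation=cv2.INTER_CUBIC) for t in (a,b)]))
E
```

```text
20.73 [ 517.1 -138.9  108. ] [-8.9  1.8 22.5] [0.39 1.99 0.04] 20.8 62.111194767057896 -6.999513326836516 [ 0.0015  0.0012 -1.    ]
```

View pics/fin_c.png

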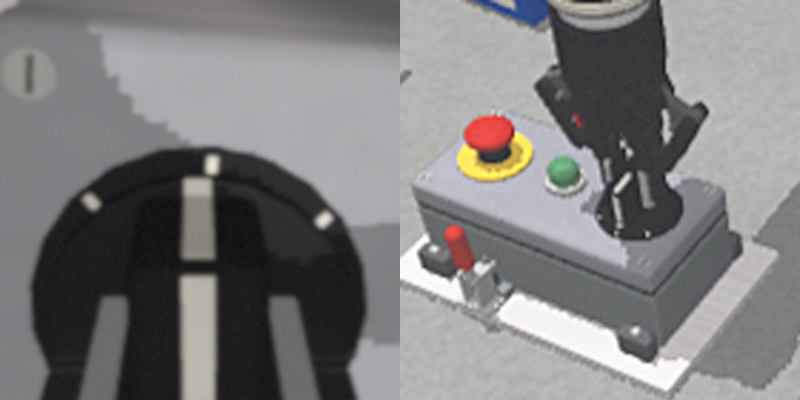

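The last look shows the knob seated concentrically on the dial and square in the jaws, with the pointer at crop (198,190), just left of the 12 o'clock tick as the yellow mark was. The e-stop and lamp are untouched. It is holding a steady 22.5 N at the stop, so I hand in.

```bash
python3 -c "
from cell import env
print(env.close_job())"
```

```text
the job is handed in; nothing more can be done
None
```

The job is handed in at about 21 s: the tray knob is on the D-shaft with its pointer along the yellow mark, and the gripper is still holding it against the stop with about 22 N; the first grasp closed above the knob without moving it, and the second held.

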